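# Clamp the long game caddy shut

## Robot

A 6-joint arm with a two-finger parallel gripper is mounted at the origin on the work surface. World frame = base frame: x ahead of the robot, y to its left, z up, the work surface at z = 0. Lengths are in mm, angles in rad, forces in N, time in s.
With the tool pointing down it reaches from about 275 to 750 mm from the base axis. Payload 10.2 kg.
Tool frame: the origin (TCP) lies on the centre line of the jaws, within the pads' length; the fingertips stand 19 mm ahead of it and the grasp point (between the pads) is the TCP; z points along the fingers, y is the line along which they close (so a half turn about z gives the same grasp; the last joint's range is limited). The gripper opens to 85 mm and grips with 20 to 120 N. Pads are 22 mm wide; open, the fingers measure 114 mm over their backs; the gripper's body (76 mm by 85 mm) begins 54 mm behind the grasp point. The pads swing forward as they close: fully open they stand 13 mm farther back than shut.
Start: joints at [-1.513, 0.313, 1.498, -0, 1.331, -0.223], TCP at [145.477, -504.448, 250.294] pointing down, gripper open.
Joint ranges: [-2.94, 2.94], [-0.97, 2.17], [0.19, 2.56], [-1.23, 4.37], [0.02, 3.11], [-2.88, 2.88]. Speed limits (rad/s): [2.39, 2.39, 3.01, 3.14, 3.14, 3.14].

## Interface

Orientations are given as a unit quaternion [w, x, y, z].
In Python, from rig import sense, capture, finish_job, regions_of, mark_of gives the robot as it stands.
- The arm moves only by the tool jog_arm, never from a script. Its argument "series" is text: rows parted by semicolons, each of 7 numbers parted by spaces: the shift along the tool's x, y, z in units of 0.4 m (1.0 is 0.4 m), then the turn, a rotation vector about the tool's x, y, z in units of pi/2 rad (1.0 is pi/2 rad), then the opening, from -1 (shut) to 1 (fully open). A call has 1 to 20 rows; each row is the pose to reach, as a shift and turn from the pose commanded when the call began, along the tool's axes at that moment; what a row does not reach only later rows make up. A row lasts 1/8 s, in which the tool goes at most 62.5 mm and 10.7 degrees, less where a joint would pass 70% of its speed; a pose out of reach is approached as far as the arm can. A call with a number of a shift or a turn outside -1 to 1 is refused whole. A call with a gripper value outside its range is refused whole. The fingers move at their own pace and stop on an object; "grip_force" is the grip in N (left out, the last holds). Time passes only in rows, so rows that repeat a pose let the fingers close. It gives the time, the measured TCP pose, the force, the opening and the grip force at its end, in the units of the state.
- sense(): the state, without advancing time (a new reading comes with each control period).
- capture(name): name is "scene" or "side" or "wrist"; returns a dict with "img" (384x512x3 uint8, red, green, blue), "intrinsics" (3x3 intrinsics, pixels), "dist_coeffs" ([k1, k2, p1, p2, k3] as OpenCV has them; the pictures are not rectified), "R" (3x3) and "t" (3): a world point X has camera coordinates R X + t. Camera axes: x right, y down, z forward; pixel columns grow to the right and rows downward; lengths in mm; the calibration is good to about 2 mm. A picture is of the moment at which its call begins. There is no depth.
- finish_job(): hands the job in; it is judged then, once.
Trained networks look in a picture, given as the dict that the camera call returned (one of the last four; its "shot" number tells which), for a name from the list of things; names that differ only in an ending like _2 or _b are one class to them, and where a whole thing is asked for, a point or a joint stands for the part that bears it (a point fixed in the world has none). Each returns a list of dicts, best first, with "confidence" (0 to 1); they miss things now and then, are a little off and sometimes report something else, mostly with a low value. They report only what shows in the picture. A call takes as long as a camera call. They do not tell look-alikes from the thing itself.
- regions_of(label, picture): "region" (384x512 bool, what is visible of it) and "point" ([row, column] in pixels, amid what is visible of it).
- mark_of(label, picture): "point" ([row, column] in pixels: a listed point, or the origin of a listed thing).
The state is a dict: "time_s": time; "joints": joint angles; "dq": joint speeds; "tau": joint torques, N m; "eef_pos": TCP position; "ee_rot": TCP orientation; "force": force on the tool from outside, world axes, zero at the start; "wrist_torque": the same for the moment, N m; "grip_width": opening from 0.0 (shut) to 1.0 (fully open); "grip_force": force on a finger pad.
Only numpy, scipy, OpenCV 4.12 (cv2) and the standard library are available. Lean on these libraries where they do the work, as an engineer would, in place of code of your own. Each camera call takes 0.05 s, during which the arm holds its last target. There are 200 camera calls.

## Task

Clamp down the lid of the long game caddy, the longer of the two black boxes with wire bails: swing its bail by the wooden grip from where it lies thrown back, up across the lid and over centre, until it snaps home against the lugs on the other side of the lid, and let go. Leave the short caddy unclamped, with its bail thrown back.

Things in the scene. Friction and masses are not known exactly. Their poses are not given: they have to be found in the camera images.
- long_caddy: The caddy to clamp: black plastic box, fixed, 76 mm deep (x), 150 long (y), 165 over the wire arms; flat lid 71 mm up, with two cam ribs near its ends (tops 88 mm up; the lid's middle 90 mm is bare). Origin: centre of underside, z up. The bail's hinge axis is along y, 20 mm above the origin. The bail starts thrown back to +x; its lugs are at -x.
- long_bail (a joint): Angle of the long caddy's bail, rad: 0 = upright (dead centre), positive = leaning to the caddy's +x (open; starts at its stop, 0.8), -0.4 = home against the lugs, clamped. A spring drives it away from upright either way: swinging it up takes about 3 N at the grip at first, less towards 0; past 0 it snaps home by itself, and let go before 0 it falls back open.
- long_grip (a point): Centre of the wooden grip of the long caddy's bail: a rod 14 mm thick, 46 mm long, parallel to the caddy's y, 100 mm from the hinge axis, on a wire thumb loop above the bail's cross wire (68 mm from the axis). The point turns with the bail: z points from the axis out to the grip, y along the rod. With the bail upright the grip's centre is 120 mm above the shelf.
- short_bail (a joint): Angle, rad, of the bail of the short caddy (same make, section and grip, but 90 mm long instead of 150), with the same meaning; starts at 0.8, to be left thrown back. That caddy stands 0.3 to 0.5 m to the left or right of the long one.
There are look-alikes about, which are no part of the job. What is shaped like the long_caddy but green or purple is not meant.

How it is judged:
By the outcome, as a careful person would: the job done as asked, in the order asked, and still so for the second after the job is handed in, with the robot touching nothing.
It also fails if it takes over 32 s, if anything falls off the work surface, if the arm or the gripper's body presses on something with over 40 N, if the wrist force passes 120 N, or if a joint passes its speed limit or range.

## Working session

There is one attempt and no reset: what is moved stays moved. The work goes in short steps, Python scripts to look and compute and a tool call to move; the robot and the scene stay as the last step left them, time stands still between calls to the robot, and variables do not carry over. Pictures are saved under pics/ and viewed, at most 10 in all, crops included, and the job is handed in when it is done.

Besides the shell and the picture viewer there is one more tool, called after "Emit:" by a JSON object that holds its "name" and its "arguments". jog_arm: Moves the arm, as the interface text tells. Shifts and turns lie within -1 to 1; 1 stands for 0.4 m of shift or pi/2 rad of turn. Its arguments: {"type":"object","properties":{"series":{"type":"string"},"grip_force":{"type":"number"}},"required":["series"]}

```bash
mkdir -p pics
cat > h.py <<'E'
import numpy as np, cv2, pickle
from rig import *
def save(p,n): cv2.imwrite('pics/'+n,p['img'][:,:,::-1])
E
python3 - <<'E'
from h import *
D={}
for c in ['scene','side']:
    p=capture(c); D[c]=p
    for l in ['long_caddy','short_bail','long_grip']:
        for f in (regions_of,mark_of):
            try: print(c,l,f.__name__,[(np.round(r['point'],1).tolist(),round(r['confidence'],2),int(r['region'].sum()) if 'region' in r else '') for r in f(l,p)])
            except Exception as e: print(c,l,f.__name__,e)
pickle.dump(D,open('d.pkl','wb'))
im=np.vstack([cv2.resize(D[c]['img'],(400,300)) for c in D])
cv2.imwrite('pics/a.png',D['scene']['img'][:,:,::-1]);cv2.imwrite('pics/b.png',D['side']['img'][:,:,::-1])
print(sense())
for c in D: print(c, -D[c]['R'].T@D[c]['t'], D[c]['R'][2])
E
```

```text
scene long_caddy call [([200.7, 303.4], 0.59, 1872), ([180.0, 365.5], 0.59, 1686), ([241.2, 321.6], 0.55, 2393), ([245.1, 327.3], 0.33, 208)]
scene long_caddy call [([251.5, 321.1], 0.74, ''), ([192.9, 362.3], 0.63, ''), ([211.4, 300.9], 0.62, '')]
scene short_bail call [([221.5, 138.4], 0.48, 121)]
scene short_bail call it knows: long_caddy, long_grip
scene long_grip call [([178.5, 312.5], 0.6, 73), ([160.4, 368.4], 0.56, 76), ([244.8, 326.0], 0.54, 181)]
scene long_grip call [([242.7, 326.2], 0.72, ''), ([176.6, 307.8], 0.7, ''), ([162.8, 369.1], 0.65, '')]
side long_caddy call [([335.1, 269.4], 0.9, 3282), ([253.8, 257.3], 0.79, 2718), ([246.5, 171.8], 0.69, 2946)]
side long_caddy call [([255.7, 179.5], 0.85, ''), ([341.5, 268.4], 0.84, ''), ([266.3, 257.1], 0.61, '')]
side short_bail call [([125.1, 243.6], 0.53, 90)]
side short_bail call it knows: long_caddy, long_grip
side long_grip call [([221.5, 150.5], 0.69, 326), ([233.3, 252.9], 0.63, 271), ([314.8, 269.5], 0.61, 424)]
side long_grip call [([227.2, 257.0], 0.89, ''), ([305.6, 273.6], 0.72, ''), ([219.1, 149.2], 0.65, ''), (
[... 192 characters left out ...]
67,  0.00122169,  0.00017082, -0.00089607, -0.00177734,
        0.0015351 ]), 'tau': array([-6.51208447e-04, -4.12031579e+01, -2.59835941e+01, -2.61787109e-04,
        5.06586293e-04, -2.09904158e-05]), 'eef_pos': array([ 145.48880773, -504.43531783,  250.28628892]), 'ee_rot': array([-1.34610268e-05,  9.90158756e-01,  1.39948698e-01, -7.43692149e-08]), 'force': array([ 0.42267573, -0.37243653,  0.17793221]), 'wrist_torque': array([-0.03281009, -0.03112449, -0.00074844]), 'grip_force': 0.0, 'grip_width': 0.9998989048191429}
scene [1271.74524672   84.83473229  658.37523618] [-0.83899722 -0.02475698 -0.54357222]
side [151.71055453 959.05917173 881.86686259] [ 0.21887359 -0.74197504 -0.63369345]
```

View pics/a.png

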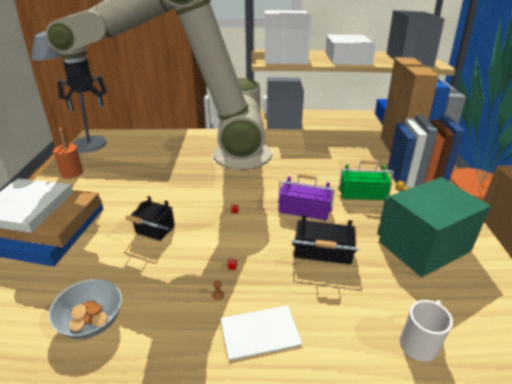

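View pics/b.png

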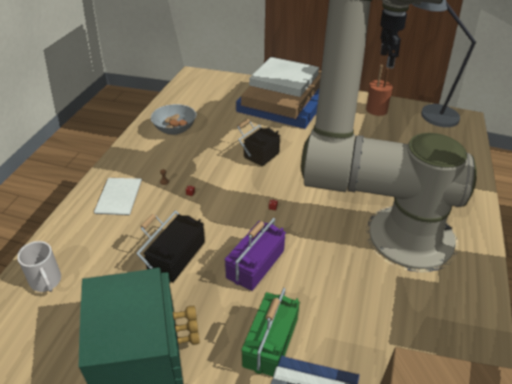

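The long black caddy is at scene (row 241, col 322) and side (246, 172), with its grip at scene (243, 326) and side (219, 149). It could be confused with:
- the purple caddy: scene (201, 303), side (254, 257)
- the green caddy: scene (180, 365), side (335, 269)
- the short black caddy: scene (220, 152), side (145, 262)

I'm choosing the long black one; next I'll measure its pose and check it in a close crop.

```bash
cat >> h.py <<'E'
from scipy.optimize import least_squares, minimize
def proj(p,X): return cv2.projectPoints(np.float64(X).reshape(-1,1,3),cv2.Rodrigues(p['R'])[0],p['t'],p['intrinsics'],np.float64(p['dist_coeffs']))[0][:,0]
def tri(obs):
    return least_squares(lambda X:np.concatenate([proj(p,X)[0]-np.array(rc)[::-1] for p,rc in obs]),[450,0,50])
def pts(q,L=150,a=0.8):
    x,y,w=q; c,s=np.cos(w),np.sin(w); M=np.array([[c,-s,0],[s,c,0],[0,0,1]])
    box=np.array([[i*38,j*L/2,k] for k in(0,71) for i in(-1,1) for j in(-1,1)])
    r=lambda d,yy:[d*np.sin(a),yy,20+d*np.cos(a)]
    rod=np.array([r(100,-23),r(100,23),r(68,-L/2-6),r(68,L/2+6)])
    return box@M.T+[x,y,0], rod@M.T+[x,y,0]
E
python3 - <<'E'
from h import *
D=pickle.load(open('d.pkl','rb')); S,T=D['scene'],D['side']
o=tri([(S,(251.5,321.1)),(T,(255.7,179.5))]); g=tri([(S,(242.7,326.2)),(T,(219.1,149.2))])
print(o.x,o.cost,g.x,g.cost)
v=g.x-o.x; yaw=np.arctan2(v[1],v[0]); print('yaw from points',yaw)
# black mask silhouette fit of the box
masks=[]
for p,c in((S,(322,241)),(T,(175,246))):
    m=(p['img'].max(2)<60).astype(np.uint8); n,l=cv2.connectedComponents(m)
    w=np.zeros_like(m); w[c[1]-35:c[1]+40,c[0]-45:c[0]+45]=1
    m=m*w; n,l,st,_=cv2.connectedComponentsWithStats(m); k=1+np.argmax(st[1:,4]); masks.append((l==k).astype(np.uint8)); print(st[k])
def cost(q):
    t=0
    for p,m in zip((S,T),masks):
        im=np.zeros(m.shape,np.uint8); h=cv2.convexHull(np.float32(proj(p,pts(q)[0])))
        cv2.fillConvexPoly(im,np.int32(np.round(h*16)),1,shift=4)
        t+=1-(im&m).sum()/(im|m).sum()
    return t
best=min((minimize(cost,[o.x[0],o.x[1],yaw+d],method='Nelder-Mead',options=dict(initial_simplex=[[o.x[0]+a,o.x[1]+b,yaw+d+e] for a,b,e in((0,0,0),(12,0,0),(0,12,0),(0,0,.15))])) for d in(-.15,0,.15)),key=lambda r:r.fun)
print(best.x,best.fun)
out=[]
for p,c in((S,(322,243)),(T,(172,243))):
    im=cv2.resize(p['img'][c[1]-45:c[1]+55,c[0]-50:c[0]+50],(400,400),interpolation=3).copy()
    for P in proj(p,np.vstack(pts(best.x))): cv2.circle(im,tuple(int(z) for z in ((P-[c[0]-50,c[1]-45]+.5)*4)),3,(255,0,0),-1)
    out.append(im)
cv2.imwrite('pics/c.png',np.hstack(out)[:,:,::-1])
E
```

```text
[545.59304897 236.22801918  -0.67035581] 0.24502908687200406 [618.17648111 229.26761392  93.87752734] 1.1215134180165962
yaw from points -0.09560289837479267
[297 216  58  30 997]
[ 144  215   60   67 2279]
[ 5.50819930e+02  2.36897577e+02 -6.67733065e-02] 0.8014336365751052
```

View pics/c.png

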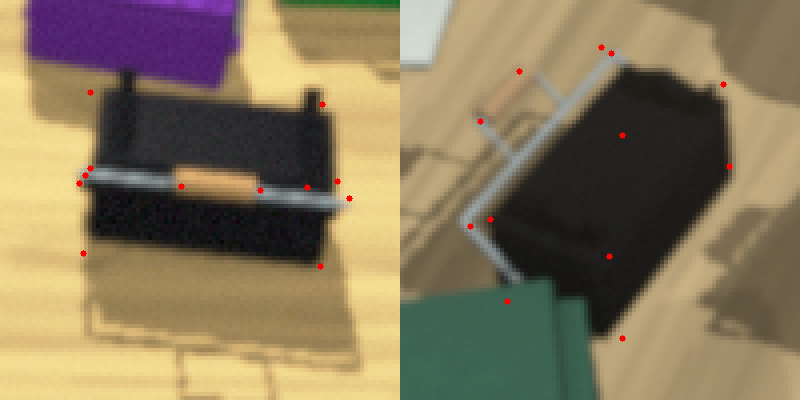

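Run:
```python
from h import *
D=pickle.load(open('d.pkl','rb')); S,T=D['scene'],D['side']
f=lambda a,o:np.array(a)/4-.5+np.array(o)
# order rod-,rod+,wire-,wire+ ; y+ is to the right in scene (see overlay)
so=f([(175,178),(257,190),(83,174),(345,205),(90,237),(318,263)],(272,198))
to=f([(135,80),(85,113),(213,57),(63,218)],(122,198))
def P(q): b,r=pts(q); return b,r
def res(q):
    b,r=P(q); return np.concatenate([(proj(S,np.vstack([r,b[2:4]]))-so).ravel(),(proj(T,r)-to).ravel()])
r=least_squares(res,[548,237,-.08],loss='soft_l1'); print(r.x,res(r.x).reshape(-1,2).round(1).tolist())
for a,b in ((so[i],to[i]) for i in range(4)): print(tri([(S,a[::-1]),(T,b[::-1])]).x.round(1))
```

```text
[ 5.47504585e+02  2.42249361e+02 -1.77561532e-01] [[0.2, 0.1], [-0.5, -0.4], [-0.6, -1.0], [1.0, -0.3], [-0.9, 0.8], [1.0, 2.0], [-1.0, -2.1], [0.1, 1.5], [1.6, -1.0], [0.1, 1.3]]
[610.3 208.   85.9]
[624.  251.5  91.6]
[584.2 156.   66. ]
[611.5 310.5  67.9]
```

The crop shows the long black caddy with its bare wooden grip thrown back towards the camera (world +x), so the choice is right. Its pose is about (547, 242) with yaw −0.177, and the grip centre is near (617, 230, 89). I'll push the grip with shut fingers.

Emit:
{"name": "jog_arm", "arguments": {"series": "0.88 -0.685 0 0 0 0.29 -1;0.88 -0.685 0 0 0 0.29 -1;0.88 -0.685 0 0 0 0.29 -1;0.88 -0.685 0 0 0 0.29 -1;0.88 -0.685 0 0 0 0.29 -1;0.88 -0.685 0 0 0 0.29 -1;0.88 -0.685 0 0 0 0.29 -1;0.88 -0.685 0 0 0 0.29 -1;0.88 -0.685 0 0 0 0.29 -1;0.88 -0.685 0 0 0 0.29 -1;0.88 -0.685 0 0 0 0.29 -1;0.88 -0.685 0 0 0 0.29 -1;0.88 -0.685 0 0 0 0.29 -1;0.88 -0.685 0 0 0 0.29 -1", "grip_force": 30}}

```text
time_s: 2.35
eef_pos: [407.7, -143.7, 250.3]
ee_rot: [0.0, 0.996, -0.087, 0.0]
force: [-0.2, 0.1, 0.0]
grip_width: 0.001
grip_force: 0.0
```

Emit:
{"name": "jog_arm", "arguments": {"series": "0.5 -1 0 0 0 0 -1;0.5 -1 0 0 0 0 -1;0.5 -1 0 0 0 0 -1;0.5 -1 0 0 0 0 -1;0.5 -1 0 0 0 0 -1;0.5 -1 0 0 0 0 -1;0.5 -1 0 0 0 0 -1;0.5 -1 0 0 0 0 -1;0.5 -1 0 0 0 0 -1;0.5 -1 0 0 0 0 -1;0.5 -1 0 0 0 0 -1;0.5 -1 0 0 0 0 -1;0.5 -1 0 0 0 0 -1"}}

```text
time_s: 3.98
eef_pos: [674.2, 215.3, 250.5]
ee_rot: [-0.0, 0.996, -0.087, 0.0]
force: [-0.2, 0.7, -0.0]
grip_width: 0.0
grip_force: 0.0
```

Run:
```python
from h import *
p=capture('wrist'); save(p,'w.png'); print(sense()['eef_pos'])
for l in [regions_of,mark_of]: print([(np.round(r['point'],1),round(r['confidence'],2)) for r in l('long_grip',p)])
print(proj(p,[617.2,229.8,89.7]), proj(p,pts([547,242.3,-.177])[1]).round())
```

```text
[674.1941823  215.32328753 250.45119014]
[(array([230.5, 250.6]), 0.82), (array([235.8, 243.9]), 0.4)]
[(array([225.6, 250.7]), 0.9)]
[[252.74165409 228.64553642]] [[274. 228.]
 [231. 228.]
 [322. 237.]
 [184. 237.]]
```

View pics/w.png

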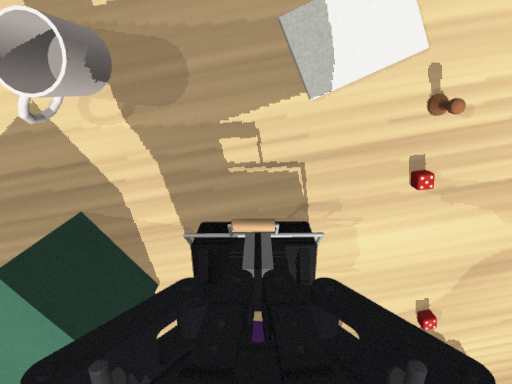

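The wrist view has the grip at (row 226, col 253), where I predicted it, and the space beyond it is clear. Next I descend behind the grip.

Emit:
{"name": "jog_arm", "arguments": {"series": "0 -0.01 0.1 0 0 0 -1;0 -0.01 0.2 0 0 0 -1;0 -0.01 0.3 0 0 0 -1;0 -0.01 0.378 0 0 0 -1;-0.05 -0.01 0.378 0 0 0 -1;-0.08 -0.01 0.378 0 0 0 -1;-0.10 -0.01 0.378 0 0 0 -1;-0.12 -0.01 0.375 0 0 0 -1;-0.14 -0.01 0.37 0 0 0 -1;-0.16 -0.01 0.365 0 0 0 -1;-0.16 -0.01 0.365 0 0 0 -1"}}

```text
time_s: 5.5
eef_pos: [612.8, 230.5, 105.6]
ee_rot: [-0.0, 0.996, -0.087, 0.002]
force: [3.4, -0.7, 2.8]
grip_width: -0.001
grip_force: 2.0
```

Run:
```python
from h import *
p=capture('scene'); q=capture('side'); print(sense()['force'],sense()['eef_pos'])
a=cv2.resize(p['img'][170:300,260:390],(390,390));b=cv2.resize(q['img'][160:290,100:230],(390,390))
cv2.imwrite('pics/e.png',np.hstack([a,b])[:,:,::-1])
```

```text
[ 4.19532376 -0.0615514   2.15855937] [612.59411902 230.44477277 104.67580101]
```

View pics/e.png

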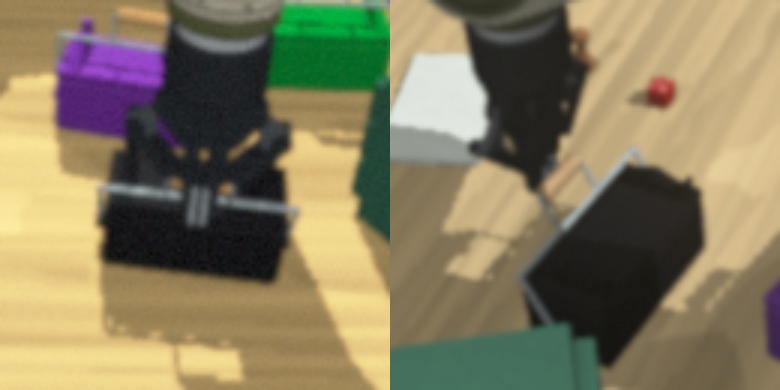

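Scene crop (198, 205) and side crop (560, 175): the fingers are behind the grip and the bail is rising at about 4 N. I'll carry on over centre.

Emit:
{"name": "jog_arm", "arguments": {"series": "-0.02 0 -0.005 0 0 0 -1;-0.04 0 -0.01 0 0 0 -1;-0.06 0 -0.013 0 0 0 -1;-0.08 0 -0.016 0 0 0 -1;-0.1 0 -0.018 0 0 0 -1;-0.115 0 -0.02 0 0 0 -1;-0.13 0 -0.02 0 0 0 -1;-0.145 0 -0.02 0 0 0 -1;-0.145 0 -0.02 0 0 0 -1;-0.145 0 -0.02 0 0 0 -1;-0.145 0 -0.02 0 0 0 -1"}}

```text
time_s: 6.98
eef_pos: [555.0, 240.6, 112.3]
ee_rot: [-0.0, 0.996, -0.087, 0.0]
force: [-0.3, 0.0, 0.3]
grip_width: 0.005
grip_force: 0.0
```

No force now, so it has probably snapped. I'll retreat back and up, then look.

Emit:
{"name": "jog_arm", "arguments": {"series": "0.05 0 -0.02 0 0 0 -1;0.1 0 -0.1 0 0 0 -1;0.15 0 -0.25 0 0 0 -1;0.2 -0.0 -0.4 0 0 0 -1;0.2 0 -0.5 0 0 0 -1;0.2 0 -0.5 0 0 0 -1;0.2 0 -0.5 0 0 0 -1"}}

```text
time_s: 7.85
eef_pos: [633.4, 226.7, 311.0]
ee_rot: [0.0, 0.996, -0.087, -0.001]
force: [0.0, -0.0, -0.3]
grip_width: -0.003
grip_force: 0.0
```

Run:
```python
from h import *
p=capture('scene'); q=capture('side'); print(sense()['force'],sense()['eef_pos'])
def cr(p,c): return cv2.resize(p['img'][c[1]-50:c[1]+50,c[0]-50:c[0]+50],(390,390))
im=[cr(p,(322,235)),cr(q,(172,240))]
for I,pp,c in zip(im,(p,q),((322,235),(172,240))):
    for P in proj(pp,pts([547,242.3,-.177],a=-.4)[1]): cv2.circle(I,tuple(int(z) for z in (P-c+50)*3.9),3,(255,0,0),-1)
cv2.imwrite('pics/f.png',np.hstack(im)[:,:,::-1]); save(q,'g.png')
```

```text
[-0.1112158   0.6923811  -0.50577535] [633.29467018 226.71433426 310.63152411]
```

View pics/f.png

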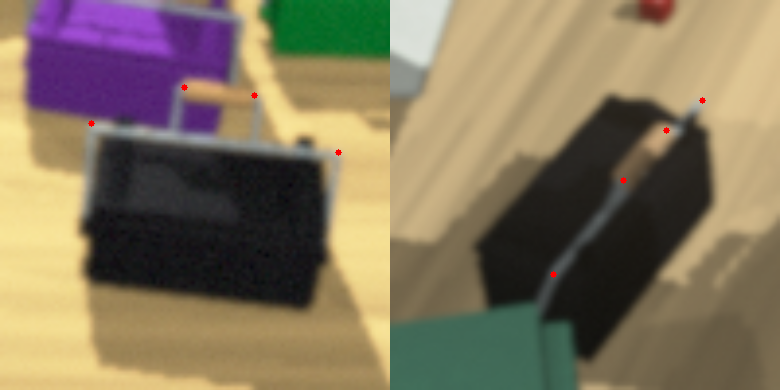

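View pics/g.png

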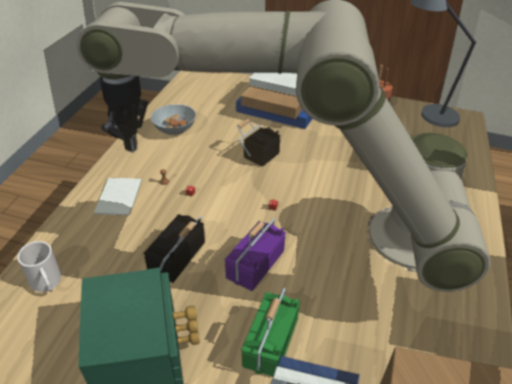

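The long bail lies where the model predicts it at −0.4 (scene crop grip at (220, 92), side crop at (643, 155)), so it is home. The short caddy at side (145, 262) still has its bail thrown back, and the arm is clear of everything.

```bash
python3 -c "from rig import *; print(finish_job())"
```

```text
the job is handed in; nothing more can be done
None
```

The long caddy's bail is clamped home against its lugs, the short caddy's bail is still thrown back, and the job was handed in at about 8 s with the arm clear; no verdict came back.

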